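# Fit the back into a picture frame, tucked under its clips, and hold it pressed flat

## Task

The black picture frame lies face down on the bench: take its plywood back by the wooden cleat and, keeping the cleat side up, slide the edge farthest from the cleat under the two steel clips on the frame's far rail without bending the clips up. Then lower the back into the frame and press it down flat against the springy picture pack, so that the brass turn buttons could be swung over it, and finish like that: still gripping the cleat and still pressing the back flat. Leave the other things on the bench where they are.

Things in the scene. Friction and masses are not known exactly. Their poses are not given: they have to be found in the camera images.
- frame: black wooden picture frame lying face down, fixed to the bench, 232 (x) x 181 (y), back of its 24 mm wide rails 22 mm above the bench. Origin: centre of its underside, at bench level; z up, x towards the far rail with the two steel clips. Rebate (opening) 184 x 133 mm: walls at x = +-92, y = +-66.5. On the near rail two brass turn buttons, 3 mm high, swung aside. On the left or right of the bench
- pack (a joint): brown picture pack filling the rebate, sprung, hinged at its clip end (x = 91 mm of the frame, top face 12 mm above the bench there). 0 rad: up, its top rising 0.045 rad to 20 mm at the near wall; 0.045: pressed level, 12 mm above the bench all over, at its stop. Under a push on the cleat of the laid-in back it gives from about 3 N and is level at about 9 N
- clip_left (a joint): left (+y) spring-steel clip screwed on the far rail, lapping 15 mm over the rebate, 18 mm wide, 1.5 mm thick, its underside 22 mm above the bench, level with the rails' back, 10 mm above the pack. Value: bend upwards, rad, 0 = flat; about 1.8 N up at its tip bends it 0.07 rad
- clip_right (a joint): the same clip on the right (-y)
- clip_left_tip (a point): middle of the free edge of the left clip, on its underside (at x = +77, y = +36, z = 22 mm of the frame when flat)
- clip_right_tip (a point): the same of the right clip (at x = +77, y = -36, z = 22 mm of the frame when flat)
- back: the frame's back: plywood 178 (x) x 127 (y) x 6 mm, about 0.16 kg, lying on the bench cleat side up. Origin: centre of its plain underside, z up through the cleat side. Wooden cleat on it 20 (x) x 90 (y) mm, at x = -38, y = 0, its top 32 mm above the underside: grip it from above across the 20 mm. Tuck the edge at x = +89. The rebate leaves 3 mm to spare on every side
- back_cleat (a point): centre of the cleat's top face (x = -38, y = 0, z = 32 mm of the back)
- back_tuck_edge (a point): middle of the edge to be tucked, on the underside (x = +89, z = 0 of the back)
- back_near_edge (a point): middle of the opposite edge, on the upper face (x = -89, z = 6 mm of the back)
- tool_jar: grey jar of wooden clay tools, 72 mm across, 85 mm high, tools to 150 mm, stands beyond the work; leave it alone. Origin at the centre of its underside
- scraper: blue plastic clay scraper, 143 x 85 x 8 mm, lying on the left of the bench; leave it alone
- roller: ribbed wooden texture roller, 120 mm long, 35 mm across, lying on the right of the bench; leave it alone

How it is judged:
By the outcome, as a careful person would: the job done as asked, in the order asked, and still so for the second after the job is handed in, while the arm keeps its last pose, push and grip.
It also fails if it takes over 45 s, if anything falls off the work surface, if the arm or the gripper's body presses on something with over 40 N, if the wrist force passes 120 N, or if a joint passes its speed limit or range.

## Robot

A 6-joint arm with a two-finger parallel gripper is mounted at the origin on the work surface. World frame = base frame: x ahead of the robot, y to its left, z up, the work surface at z = 0. Lengths are in m, angles in rad, forces in N, time in s.
With the tool pointing down it reaches from about 0.4 to 0.825 m from the base axis. Payload 7 kg.
Tool frame: the origin (TCP) lies on the mounting face of the last link; the fingertips stand arm.nose_length ahead of it and the grasp point (between the pads) lies 159 mm ahead of it (arm.nose_length is the distance from the TCP to the fingertips, in m); z points along the fingers, y is the line along which they close (so a half turn about z gives the same grasp; the last joint's range is limited). The gripper opens to 88 mm and grips with 3 to 60 N. Pads are 19 mm wide; open, the fingers measure 130 mm over their backs; the gripper's body (78 mm by 193 mm) begins 47 mm behind the grasp point.
Start: joints at [1.389, 0.359, 0.012, 0, -1.224, -0.288], TCP at [0.306, 0.602, 0.405] pointing down, gripper open.
Joint ranges: [-3.07, 3.07], [-1.43, 2.12], [-1.02, 1.25], [-3.03, 1.67], [-3.05, -0], [-3.03, 3.03]. Speed limits (rad/s): [2.39, 2.39, 3.01, 3.14, 3.14, 3.14].

## Interface

Orientations are given as a rotation vector (axis times angle).
In Python, from plant import arm gives the robot as it stands.
- The arm moves only by the tool play_rows, never from a script. Its argument "increments" is a list that holds one entry, the list of rows, each a list of 7 numbers: the shift along the tool's x, y, z in m, then the turn, a rotation vector about the tool's x, y, z in degrees, then the finger opening in m, from 0 to 0.0876. A call has exactly 8 rows; each row shifts and turns the commanded pose from where the row before left it, along the tool's axes as they then stand; what a row does not reach is not made up. A row lasts 1/8 s, in which the tool goes at most 62.5 mm and 10.7 degrees, less where a joint would pass 70% of its speed; a pose out of reach is approached as far as the arm can. A call with a gripper value outside its range is refused whole. The fingers move at their own pace and stop on an object; "newtons" is the grip in N (left out, the last holds). Time passes only in rows, so rows that do not move let the fingers close, or fill a call up. It gives the time, the measured TCP pose, the force, the opening and the grip force at its end, in the units of the state.
- arm.get_obs(): the state, without advancing time (a new reading comes with each control period).
- arm.camera(name): name is "side" or "top" or "wrist"; returns the picture (400x640x3 uint8, red, green, blue); there is no depth.
- arm.calibration(name): a dict with "fx", "fy", "cx", "cy" (pixels), "extrinsics" (4x4, takes a point from camera to world coordinates); the wrist camera has in their place "hand_eye" (4x4, takes a point from camera to tool coordinates, whose origin is the TCP and whose axes are the flange's). Camera axes: x right, y down, z forward; pixel columns grow to the right and rows downward; lengths in m; the calibration is good to about 2 mm. The wrist camera is an equidistant fisheye: a pixel r from the principal point sees the ray r / f radians off the axis. A picture is of the moment at which its call begins: read the wrist's pose just before it. calibration takes no time and is no camera call.
- arm.job_done(): hands the job in; it is judged then, once.
The state is a dict: "time": time; "q": joint angles; "qvel": joint speeds; "joint_torque": joint torques, N m; "eef_pos": TCP position; "ee_rot": TCP orientation; "contact_force": force on the tool from outside, world axes, zero at the start; "torque": the same for the moment, N m; "gripper_width": opening from 0.0 (shut) to 1.0 (fully open); "grip_force": force on a finger pad.
Only numpy, scipy, OpenCV 4.12 (cv2) and the standard library are available. Lean on these libraries where they do the work, as an engineer would, in place of code of your own. Each camera call takes 0.05 s, during which the arm holds its last target. There are 200 camera calls.

## Working session

There is one attempt and no reset: what is moved stays moved. The work goes in short steps, Python scripts to look and compute and a tool call to move; the robot and the scene stay as the last step left them, time stands still between calls to the robot, and variables do not carry over. Pictures are saved under pics/ and viewed, at most 10 in all, crops included, and the job is handed in when it is done.

Besides the shell and the picture viewer there is one more tool, called after ">>>" by a JSON object that holds its "fn" and its "kwargs". play_rows: Moves the arm, as the interface text tells. Its arguments: {"type":"object","properties":{"increments":{"type":"array","items":{"type":"array","items":{"type":"array","items":{"type":"number"}}}},"newtons":{"type":"number"}},"required":["increments"]}

```bash
ls; mkdir -p pics; python3 - <<'E'
from plant import arm
import cv2,numpy as np
o=arm.get_obs(); print({k:np.round(v,3) for k,v in o.items()}, arm.nose_length)
for n in("top","side","wrist"):
    cv2.imwrite(f"pics/{n}0.png",arm.camera(n)[:,:,::-1]); c=arm.calibration(n); print(n,{k:np.round(v,4).tolist() for k,v in c.items()})
E
```

```text
pics
{'time': np.float64(0.0), 'q': array([ 1.389,  0.359,  0.011, -0.   , -1.224, -0.288]), 'qvel': array([-0.001, -0.   , -0.   ,  0.002, -0.   ,  0.001]), 'joint_torque': array([-1.0000e-03, -5.8271e+01,  2.9306e+01,  6.9970e+00,  7.0000e-03,
       -0.0000e+00]), 'eef_pos': array([0.305, 0.602, 0.404]), 'ee_rot': array([ 3.054, -0.731, -0.   ]), 'contact_force': array([ 1.269,  0.058, -0.217]), 'torque': array([-0.04 , -0.005,  0.031]), 'grip_force': np.float64(0.0), 'gripper_width': np.float64(1.0)} 0.1781
top {'fx': 520.23, 'fy': 520.23, 'cx': 327.2905, 'cy': 194.9395, 'extrinsics': [[-0.0292, -0.9865, 0.1612, 0.3424], [-0.9995, 0.031, 0.0089, 0.0043], [-0.0138, -0.1608, -0.9869, 1.7014], [0.0, 0.0, 0.0, 1.0]]}
side {'fx': 361.0942, 'fy': 361.0942, 'cx': 317.393, 'cy': 200.8131, 'extrinsics': [[0.9097, -0.254, 0.3284, 0.2241], [-0.4151, -0.5353, 0.7357, -0.8201], [-0.0111, -0.8056, -0.5924, 0.7309], [0.0, 0.0, 0.0, 1.0]]}
wrist {'fx': 309.7069, 'fy': 309.7069, 'cx': 324.4397, 'cy': 200.4177, 'hand_eye': [[0.0005, -0.9615, -0.2747, 0.0748], [1.0, 0.0005, 0.0002, 0.0006], [-0.0001, -0.2747, 0.9615, 0.0202], [0.0, 0.0, 0.0, 1.0]]}
```

View pics/top0.png

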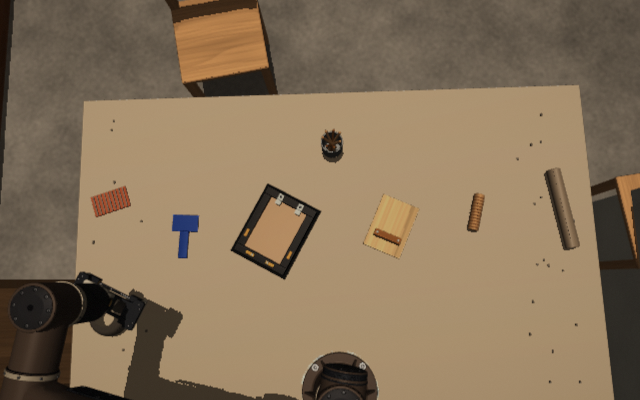

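View pics/side0.png

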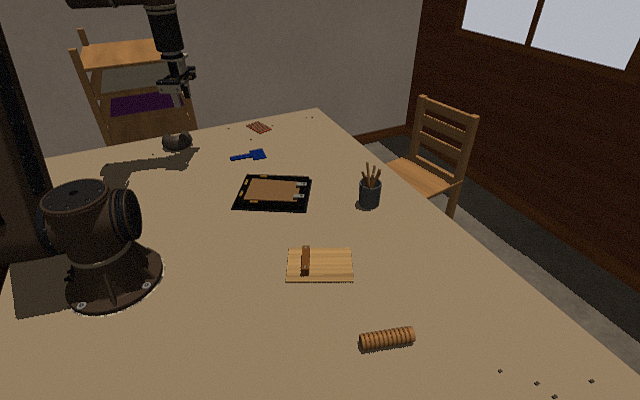

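The top view shows the frame around (276,231) with its clips at (280,199) and (300,209), the back around (391,226) with its cleat at (387,237), the scraper at (185,228), the roller at (476,212) and the jar at (332,145). The side view agrees.

```bash
cat > h.py <<'E'
import numpy as np,cv2
from scipy.spatial.transform import Rotation as R
from plant import arm
def T_tool(o):
    T=np.eye(4);T[:3,:3]=R.from_rotvec(o["ee_rot"]).as_matrix();T[:3,3]=o["eef_pos"];return T
def ray(n,uv,T=None):
    c=arm.calibration(n);uv=np.atleast_2d(uv).astype(float)
    x=(uv-[c["cx"],c["cy"]])/[c["fx"],c["fy"]]
    if n=="wrist":
        r=np.linalg.norm(x,axis=1,keepdims=True)+1e-12;d=np.hstack([x/r*np.sin(r),np.cos(r)]);E=T@c["hand_eye"]
    else: d=np.hstack([x,np.ones((len(x),1))]);E=c["extrinsics"]
    d=d@E[:3,:3].T;d/=np.linalg.norm(d,axis=1,keepdims=True);return E[:3,3],d
def onplane(n,uv,z,T=None):
    o,d=ray(n,uv,T);return o+d*((z-o[2])/d[:,2])[:,None]
def tri(rays): # list of (o,d)
    A=sum(np.eye(3)-np.outer(d,d) for o,d in rays);b=sum((np.eye(3)-np.outer(d,d))@o for o,d in rays);return np.linalg.solve(A,b)
def grab(name):
    o=arm.get_obs();im=arm.camera("wrist");cv2.imwrite(f"pics/{name}.png",im[:,:,::-1]);np.save(f"pics/{name}.npy",T_tool(o));return o
E
python3 - <<'E'
from h import *
f=onplane("top",[[267,184],[320,210],[286,278],[232,250]],.022);b=onplane("top",[[383,194],[419,205],[402,257],[364,245]],.006);cl=onplane("top",[[375,235],[400,240]],.03)
for a in(f,b,cl):print(a.round(3).tolist(),a.mean(0).round(3))
o=arm.get_obs();print(T_tool(o).round(3))
E
```

```text
[[0.659, 0.217, 0.022], [0.568, 0.045, 0.022], [0.352, 0.159, 0.022], [0.447, 0.332, 0.022]] [0.507 0.188 0.022]
[[0.617, -0.164, 0.006], [0.576, -0.28, 0.006], [0.409, -0.216, 0.006], [0.451, -0.095, 0.006]] [ 0.513 -0.189  0.006]
[[0.48, -0.13, 0.03], [0.462, -0.209, 0.03]] [ 0.471 -0.17   0.03 ]
[[ 0.892 -0.453 -0.     0.306]
 [-0.453 -0.892 -0.001  0.602]
 [ 0.     0.001 -1.     0.404]
 [ 0.     0.     0.     1.   ]]
```

```bash
cat >> h.py <<'E'
def pose(p,yaw,pitch=0): # yaw/pitch of the back in deg, pitch>0: tuck edge down; tool x = -back y, tool y = -back x
    M=R.from_euler("ZY",[yaw,pitch],degrees=True).as_matrix()
    T=np.eye(4);T[:3,:3]=np.c_[-M[:,1],-M[:,0],-M[:,2]];T[:3,3]=p;return T
def rows(T0,T1,n,w):
    rv=R.from_matrix(T0[:3,:3].T@T1[:3,:3]).as_rotvec();dp=(T1[:3,3]-T0[:3,3])/n;r=R.from_matrix(T0[:3,:3]);s=R.from_rotvec(rv/n)
    for i in range(n):
        print("["+",".join(f"{v:g}" for v in [*np.round(r.inv().apply(dp),4),*np.round(np.degrees(rv/n),2),w])+"],",end="\n" if i%8==7 else "")
        r=r*s
    print()
E
python3 -c "
from h import *
rows(T_tool(arm.get_obs()),pose([.49,.188,.33],-28),16,.0876)"
```

```text
[0.022,0.0178,0.0046,0,-0,5.69,0.0876],[0.0237,0.0156,0.0046,0,-0,5.69,0.0876],[0.0251,0.0131,0.0046,0,-0,5.69,0.0876],[0.0263,0.0106,0.0046,0,-0,5.69,0.0876],[0.0272,0.0079,0.0046,0,-0,5.69,0.0876],[0.0278,0.0052,0.0046,0,-0,5.69,0.0876],[0.0282,0.0024,0.0046,0,-0,5.69,0.0876],[0.0283,-0.0004,0.0046,0,-0,5.69,0.0876],
[0.0281,-0.0032,0.0046,0,-0,5.69,0.0876],[0.0277,-0.006,0.0046,0,-0,5.69,0.0876],[0.0269,-0.0087,0.0046,0,-0,5.69,0.0876],[0.0259,-0.0113,0.0046,0,-0,5.69,0.0876],[0.0247,-0.0138,0.0046,0,-0,5.69,0.0876],[0.0232,-0.0162,0.0046,0,-0,5.69,0.0876],[0.0215,-0.0184,0.0046,0,-0,5.69,0.0876],[0.0195,-0.0205,0.0046,0,-0,5.69,0.0876],
```

>>> {"fn": "play_rows", "kwargs": {"increments": [[[0.022,0.018,0.0046,0,0,5.7,0.0876],[0.024,0.0155,0.0046,0,0,5.7,0.0876],[0.025,0.013,0.0046,0,0,5.7,0.0876],[0.0265,0.0105,0.0046,0,0,5.7,0.0876],[0.027,0.008,0.0046,0,0,5.7,0.0876],[0.028,0.005,0.0046,0,0,5.7,0.0876],[0.028,0.0025,0.0046,0,0,5.7,0.0876],[0.0285,-0.0005,0.0046,0,0,5.7,0.0876]]]}}

```text
time: 1.15
eef_pos: [0.3986, 0.3938, 0.3676]
ee_rot: [2.53, -1.862, 0.0]
contact_force: [0.0, 0.7, -1.1]
gripper_width: 0.996
grip_force: 0.0
```

>>> {"fn": "play_rows", "kwargs": {"increments": [[[0.028,-0.003,0.0046,0,0,5.7,0.0876],[0.028,-0.006,0.0046,0,0,5.7,0.0876],[0.027,-0.009,0.0046,0,0,5.7,0.0876],[0.026,-0.011,0.0046,0,0,5.7,0.0876],[0.025,-0.014,0.0046,0,0,5.7,0.0876],[0.023,-0.016,0.0046,0,0,5.7,0.0876],[0.0215,-0.018,0.0046,0,0,5.7,0.0876],[0.0195,-0.0205,0.0046,0,0,5.7,0.0876]]]}}

```text
time: 2.15
eef_pos: [0.4899, 0.1866, 0.3308]
ee_rot: [1.611, -2.697, -0.0]
contact_force: [0.5, 0.6, -0.8]
gripper_width: 0.996
grip_force: 0.0
```

```bash
python3 -c "
from h import *
o=grab('w1');print(o['time'],o['eef_pos'],o['qvel'].round(3),o['q'].round(2));print(T_tool(o).round(3))"
```

```text
2.15 [0.48991221 0.18663923 0.33081215] [-0.436  0.049 -0.034 -0.001  0.085 -0.357] [ 0.74  0.17 -0.42 -0.   -0.97 -1.23]
[[-0.474 -0.88  -0.     0.49 ]
 [-0.88   0.474 -0.     0.187]
 [ 0.     0.    -1.     0.331]
 [ 0.     0.     0.     1.   ]]
```

View pics/w1.png

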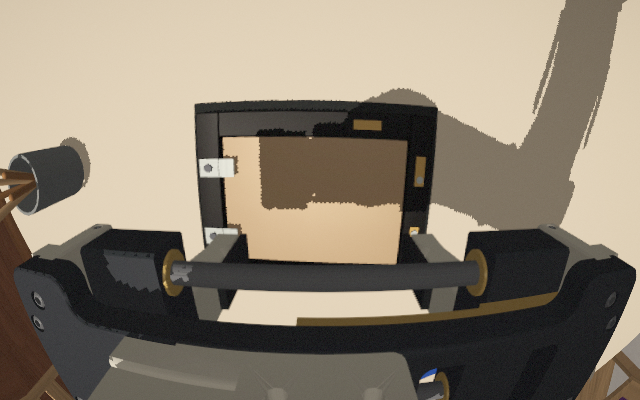

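The wrist view shows the frame upright: right clip at (217,168), left clip partly hidden at (222,235), opening corners near (222,137) and (407,141), one button at (420,171). I'll shift left and down for an unhidden second view.

>>> {"fn": "play_rows", "kwargs": {"increments": [[[-0.02,0,0.01,0,0,0,0.0876],[-0.02,0,0.01,0,0,0,0.0876],[-0.02,0,0.01,0,0,0,0.0876],[-0.02,0,0.01,0,0,0,0.0876],[0,0,0,0,0,0,0.0876],[0,0,0,0,0,0,0.0876],[0,0,0,0,0,0,0.0876],[0,0,0,0,0,0,0.0876]]]}}

```text
time: 3.2
eef_pos: [0.5274, 0.2578, 0.2916]
ee_rot: [-1.614, 2.694, 0.0]
contact_force: [0.2, -0.5, -1.1]
gripper_width: 1.005
grip_force: 0.0
```

```bash
python3 -c "
from h import *
o=grab('w2');print(o['time'],o['eef_pos'],o['qvel'].round(3))
rows(T_tool(o),pose([.49,-.10,.26],-22),16,.0876)"
```

```text
3.2 [0.52735992 0.25778727 0.29158219] [-0.001  0.001  0.003  0.002  0.001 -0.001]
[0.0208,-0.0085,0.002,-0,0,-0.38,0.0876],[0.0209,-0.0083,0.002,-0,0,-0.38,0.0876],[0.0209,-0.0082,0.002,-0,0,-0.38,0.0876],[0.021,-0.0081,0.002,-0,0,-0.38,0.0876],[0.021,-0.0079,0.002,-0,0,-0.38,0.0876],[0.0211,-0.0078,0.002,-0,0,-0.38,0.0876],[0.0211,-0.0076,0.002,-0,0,-0.38,0.0876],[0.0212,-0.0075,0.002,-0,0,-0.38,0.0876],
[0.0212,-0.0074,0.002,-0,0,-0.38,0.0876],[0.0213,-0.0072,0.002,-0,0,-0.38,0.0876],[0.0213,-0.0071,0.002,-0,0,-0.38,0.0876],[0.0214,-0.0069,0.002,-0,0,-0.38,0.0876],[0.0214,-0.0068,0.002,-0,0,-0.38,0.0876],[0.0215,-0.0066,0.002,-0,0,-0.38,0.0876],[0.0215,-0.0065,0.002,-0,0,-0.38,0.0876],[0.0216,-0.0064,0.002,-0,0,-0.38,0.0876],
```

View pics/w2.png

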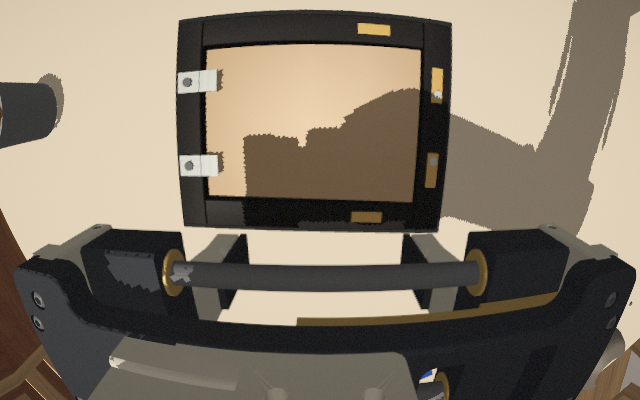

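The second view shows the entire frame: corners near (180,20), (452,22), (440,231) and (185,228), right clip tip edge at (217,81), left clip tip at (219,165), buttons on the right at (437,85) and (431,170).

```bash
cat > fr.py <<'E'
from h import *
im=cv2.imread("pics/w2.png");T=np.load("pics/w2.npy");T1=np.load("pics/w1.npy");i1=cv2.imread("pics/w1.png")
print("cam",(T@arm.calibration("wrist")["hand_eye"])[:3,3].round(3))
m=(im.max(2)<62).astype(np.uint8);m[229:]=0;m[:,:150]=0;m[:,470:]=0
m=cv2.morphologyEx(m,cv2.MORPH_OPEN,np.ones((3,3)))
n,l,s,_=cv2.connectedComponentsWithStats(m);k=1+np.argmax(s[1:,4]);print(s[k])
c=max(cv2.findContours((l==k).astype(np.uint8),0,2)[0],key=len)[:,0].astype(float)
# sides, by pixel bands away from corners; 0.5px outward correction below
L=[]
for sel,name in[((c[:,0]<200)&(c[:,1]>30)&(c[:,1]<215),"far"),((c[:,0]>425)&(c[:,1]>35)&(c[:,1]<215),"near"),((c[:,1]<40)&(c[:,0]>195)&(c[:,0]<435),"right"),((c[:,1]>215)&(c[:,0]>200)&(c[:,0]<425),"left")]:
    q=c[sel]+{"far":[-.5,0],"near":[.5,0],"right":[0,-.5],"left":[0,.5]}[name]
    P=onplane("wrist",q,.022,T)[:,:2];
    for _ in range(2):
        vx,vy,x,y=cv2.fitLine(P.astype(np.float32),cv2.DIST_HUBER,0,1e-4,1e-4).ravel().astype(float);r=(P-[x,y])@[-vy,vx];P=P[abs(r)<.002]
    if vx*.88-vy*.47<0 and name in("left","right"):vx,vy=-vx,-vy
    if vx*.47+vy*.88<0 and name in("far","near"):vx,vy=-vx,-vy
    a=np.degrees(np.arctan2(vy,vx));L.append((np.array([x,y]),np.array([vx,vy])));print(name,len(P),"angle",round(a-(90 if name in("far","near") else 0),2),"rms mm",(r.std()*1e3).round(2))
X=lambda a,b:a[0]+a[1]*np.linalg.solve(np.c_[a[1],-b[1]],b[0]-a[0])[0]
K=np.array([X(L[0],L[2]),X(L[0],L[3]),X(L[1],L[3]),X(L[1],L[2])]);print("sides",[np.linalg.norm(K[i]-K[i-1]).round(4) for i in range(4)],"centre",K.mean(0).round(4))
# clips
def clips(i,T,box):
    w=((i.min(2)>150)&(np.ptp(i,axis=2)<35)).astype(np.uint8);b=np.zeros_like(w);b[box[1]:box[3],box[0]:box[2]]=1;w=cv2.morphologyEx(w*b,cv2.MORPH_CLOSE,np.ones((5,5)))
    out=[]
    for q in cv2.findContours(w,0,2)[0]:
        if cv2.contourArea(q)>100: out.append(q[:,0]); 
    return out
R1=lambda q:np.array([q[:,0].max()+.5,(q[q[:,0]>q[:,0].max()-4][:,1].min()+q[q[:,0]>q[:,0].max()-4][:,1].max())/2])
a=[R1(q) for q in clips(im,T,(170,50,225,200))];b=[R1(q) for q in clips(i1,T1,(190,140,240,190))];print(a,b)
print([onplane("wrist",p,.0235,T).round(4) for p in a])
r=a[int(np.argmin([p[1] for p in a]))]
def rr(u,T):o,d=ray("wrist",u,T);return o,d[0]
print("clip tri",tri([rr(r,T),rr(b[0],T1)]).round(4))
E
python3 fr.py
```

```text
cam [0.493 0.192 0.271]
[  177    10   275   219 19932]
far 19 angle -22.94 rms mm 1.03
near 34 angle -29.5 rms mm 0.49
right 40 angle -29.58 rms mm 0.46
left 4 angle -31.31 rms mm 0.79
sides [np.float64(0.234), np.float64(0.1851), np.float64(0.2129), np.float64(0.1903)] centre [0.5022 0.1937]
[array([218.5, 165. ]), array([216.5,  79.5])] [array([233.5, 167.5])]
[array([[0.5904, 0.1849, 0.0235]]), array([[0.5557, 0.122 , 0.0235]])]
clip tri [0.5558 0.122  0.0232]
```

>>> {"fn": "play_rows", "kwargs": {"increments": [[[0.021,-0.0085,0.002,0,0,-0.38,0.0876],[0.021,-0.0083,0.002,0,0,-0.38,0.0876],[0.021,-0.0082,0.002,0,0,-0.38,0.0876],[0.021,-0.0081,0.002,0,0,-0.38,0.0876],[0.021,-0.008,0.002,0,0,-0.38,0.0876],[0.021,-0.0078,0.002,0,0,-0.38,0.0876],[0.021,-0.0076,0.002,0,0,-0.38,0.0876],[0.021,-0.0075,0.002,0,0,-0.38,0.0876]]]}}

```text
time: 4.25
eef_pos: [0.5085, 0.0775, 0.275]
ee_rot: [-1.686, 2.651, -0.0]
contact_force: [-0.7, -0.9, 0.0]
gripper_width: 1.0
grip_force: 0.0
```

>>> {"fn": "play_rows", "kwargs": {"increments": [[[0.028,-0.0095,0.002,0,0,-0.38,0.0876],[0.028,-0.0095,0.002,0,0,-0.38,0.0876],[0.028,-0.0095,0.002,0,0,-0.38,0.0876],[0.028,-0.0095,0.002,0,0,-0.38,0.0876],[0.03,-0.0095,0.002,0,0,-0.76,0.0876],[0.03,-0.0085,0.002,0,0,-0.76,0.0876],[0,0,0,0,0,0,0.0876],[0,0,0,0,0,0,0.0876]]]}}

```text
time: 5.25
eef_pos: [0.4896, -0.1011, 0.2631]
ee_rot: [-1.754, 2.606, -0.0]
contact_force: [1.0, -0.1, -0.7]
gripper_width: 0.995
grip_force: 0.0
```

```bash
python3 -c "
from h import *
o=grab('w3');print(o['time'],o['eef_pos'],o['qvel'].round(3))"
```

```text
5.25 [ 0.48961068 -0.10114971  0.26313948] [ 0.021 -0.001  0.005  0.    -0.002 -0.002]
```

View pics/w3.png

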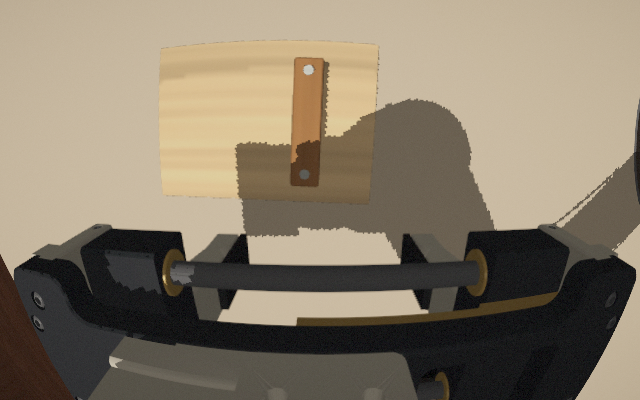

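The view shows the plywood with corners near (160,48), (379,44), (370,203) and (161,195), and the cleat from (295,58) to (320,186) with screws at (308,70) and (304,174).

```bash
cat > ms.py <<'E'
from h import *
def line(P,it=3):
    for _ in range(it):
        vx,vy,x,y=cv2.fitLine(P.astype(np.float32),cv2.DIST_HUBER,0,1e-4,1e-4).ravel().astype(float);r=(P-[x,y])@[-vy,vx];P=P[abs(r)<max(.001,2*np.median(abs(r)))]
    return np.array([x,y]),np.array([vx,vy]),r.std()*1e3,len(P)
X=lambda a,b:a[0]+a[1]*np.linalg.solve(np.c_[a[1],-b[1]],b[0]-a[0])[0]
def rect(m,T,z,hs,vs):
    """hs: rows scan columns range, vs: columns scan rows range -> far(left px), near(right px), right(top px), left(bottom px)"""
    q=[[],[],[],[]]
    for v in range(*vs):
        u=np.flatnonzero(m[v]);q[0].append([u[0]-.5,v]);q[1].append([u[-1]+.5,v])
    for u in range(*hs):
        v=np.flatnonzero(m[:,u]);q[2].append([u,v[0]-.5]);q[3].append([u,v[-1]+.5])
    L=[line(onplane("wrist",a,z,T)[:,:2]) for a in q]
    K=np.array([X(L[0],L[2]),X(L[0],L[3]),X(L[1],L[3]),X(L[1],L[2])])
    print("angles",[round((np.degrees(np.arctan2(l[1][1],l[1][0]))+(0,0,0,0)[i])%90-90,2) for i,l in enumerate(L)],"rms",[round(l[2],2) for l in L])
    print("sides",[(np.linalg.norm(K[i]-K[(i+1)%4])*1e3).round(1) for i in range(4)],"centre",K.mean(0).round(4));return K
E
cat > run.py <<'E'
from ms import *
im=cv2.imread("pics/w2.png");T=np.load("pics/w2.npy")
m=im.max(2)<66;m[234:]=0;m[:,:150]=0;m[:,470:]=0;m=cv2.morphologyEx(m.astype(np.uint8),cv2.MORPH_OPEN,np.ones((3,3)))
n,l,s,_=cv2.connectedComponentsWithStats(m);m=l==1+np.argmax(s[1:,4])
print("frame");rect(m,T,.022,(250,395),(35,65)) if 0 else rect(m,T,.022,(250,395),(35,215))
im=cv2.imread("pics/w3.png");T=np.load("pics/w3.npy");print("cam",(T@arm.calibration("wrist")["hand_eye"])[:3,3].round(3))
for p in[(308,90),(304,160),(200,100),(340,170),(350,60),(120,100),(330,215),(400,150),(327,90)]:print(p,im[p[1],p[0]],cv2.cvtColor(im,cv2.COLOR_BGR2HSV)[p[1],p[0]])
E
python3 run.py
```

```text
frame
angles [np.float64(-10.11), np.float64(-29.15), np.float64(-29.42), np.float64(-29.56)] rms [np.float64(14.39), np.float64(0.32), np.float64(0.32), np.float64(0.34)]
sides [np.float64(559.1), np.float64(309.5), np.float64(185.6), np.float64(219.1)] centre [0.4243 0.2367]
cam [ 0.462 -0.171  0.243]
(308, 90) [ 76 125 174] [ 15 144 174]
(304, 160) [33 55 80] [ 14 150  80]
(200, 100) [152 197 221] [ 20  80 221]
(340, 170) [ 71  99 119] [ 18 103 119]
(350, 60) [135 178 205] [ 18  87 205]
(120, 100) [161 185 200] [ 18  50 200]
(330, 215) [ 83  98 108] [ 18  59 108]
(400, 150) [ 80  95 106] [ 17  63 106]
(327, 90) [ 78 109 131] [ 18 103 131]
```

```bash
sed -i 's/range(\*vs)/vs/;s/range(\*hs)/hs/' ms.py; cat > run.py <<'E'
from ms import *
im=cv2.imread("pics/w2.png");T=np.load("pics/w2.npy")
m=im.max(2)<66;m[234:]=0;m[:,:150]=0;m[:,470:]=0;m=cv2.morphologyEx(m.astype(np.uint8),cv2.MORPH_OPEN,np.ones((3,3)))
n,l,s,_=cv2.connectedComponentsWithStats(m);m=l==1+np.argmax(s[1:,4])
print("frame");rect(m,T,.022,range(250,395),[*range(35,65),*range(100,148),*range(185,215)])
def big(m):
    m=cv2.morphologyEx(m.astype(np.uint8),cv2.MORPH_CLOSE,np.ones((7,7)));m=cv2.morphologyEx(m,cv2.MORPH_OPEN,np.ones((7,7)));n,l,s,_=cv2.connectedComponentsWithStats(m);k=1+np.argmax(s[1:,4]);print(s[k]);return l==k
im=cv2.imread("pics/w3.png");T=np.load("pics/w3.npy");im[225:]=0;im[:,:145]=0;im[:,390:]=0
h=cv2.cvtColor(cv2.GaussianBlur(im,(3,3),0),cv2.COLOR_BGR2HSV)
print("back");rect(big((h[:,:,1]>74)&(h[:,:,2]>40)),T,.006,range(175,360),range(60,185))
print("cleat");rect(big((h[:,:,1]>122)&(h[:,:,2]>40)),T,.032,range(299,316),range(70,175))
E
python3 run.py
```

```text
frame
angles [np.float64(-10.51), np.float64(-29.13), np.float64(-29.42), np.float64(-29.56)] rms [np.float64(8.58), np.float64(0.33), np.float64(0.32), np.float64(0.34)]
sides [np.float64(570.4), np.float64(304.1), np.float64(185.6), np.float64(236.5)] centre [0.4193 0.2395]
back
[  159    41   219   164 33571]
angles [np.float64(-24.32), np.float64(-24.18), np.float64(-24.69), np.float64(-25.03)] rms [np.float64(0.32), np.float64(0.27), np.float64(0.24), np.float64(0.29)]
sides [np.float64(125.4), np.float64(177.2), np.float64(126.4), np.float64(176.9)] centre [ 0.51  -0.186]
cleat
[ 291   58   33  129 3456]
angles [np.float64(-24.82), np.float64(-24.73), np.float64(-0.26), np.float64(-27.05)] rms [np.float64(0.22), np.float64(0.2), np.float64(1.17), np.float64(0.18)]
sides [np.float64(97.5), np.float64(19.7), np.float64(55.3), np.float64(47.2)] centre [ 0.4781 -0.1647]
```

```bash
cat > run2.py <<'E'
from ms import *
im=cv2.imread("pics/w2.png");T=np.load("pics/w2.npy")
g=cv2.GaussianBlur(im,(3,3),0).max(2).astype(int)
print([int(v) for v in g[120,170:215]])
q=[]
for v in [*range(35,65),*range(100,148),*range(185,215)]:
    d=np.diff(g[v,165:200]);k=d.argmin();q.append([165+k+.5,v])
far=line(onplane("wrist",q,.022,T)[:,:2])
m=(im.max(2)<66)
Q=[];
for v in [*range(35,65),*range(110,148),*range(190,215)]: u=np.flatnonzero(m[v,400:470]);Q.append([400+u[-1]+.5,v])
near=line(onplane("wrist",Q,.022,T)[:,:2])
S=[[],[]]
for u in range(250,395): v=np.flatnonzero(m[:234,u]);S[0].append([u,v[0]-.5]);S[1].append([u,v[-1]+.5])
ri,le=[line(onplane("wrist",s,.022,T)[:,:2]) for s in S]
K=np.array([X(far,ri),X(far,le),X(near,le),X(near,ri)])
print([round(np.degrees(np.arctan2(l[1][1],l[1][0]))%90-90,2) for l in(far,near,ri,le)],[round(l[2],2) for l in(far,near,ri,le)])
print([(np.linalg.norm(K[i]-K[(i+1)%4])*1e3).round(1) for i in range(4)],K.mean(0).round(4))
# cleat long sides along back x
C=np.array([.51,-.186]);e=np.array([np.cos(np.radians(-24.6)),np.sin(np.radians(-24.6))])
im=cv2.imread("pics/w3.png");T=np.load("pics/w3.npy");h=cv2.cvtColor(cv2.GaussianBlur(im,(3,3),0),cv2.COLOR_BGR2HSV)
for z in(.032,):
  for v in(80,100,120,140,160,175):
    u=np.flatnonzero(h[v,280:335,1]>122)+280;P=onplane("wrist",[[u[0]-.5,v],[u[-1]+.5,v]],z,T)[:,:2];print(v,u[0],u[-1],((P-C)@e*1e3).round(1))
for p in[(308,70),(304,174)]:P=onplane("wrist",p,.032,T)[0,:2]-C;print((P@e).round(4),(P@[-e[1],e[0]]).round(4))
E
python3 run2.py
```

```text
[229, 229, 228, 229, 225, 195, 127, 65, 44, 45, 47, 49, 48, 47, 47, 47, 47, 49, 51, 51, 52, 53, 53, 54, 55, 55, 54, 56, 54, 44, 27, 14, 12, 13, 30, 90, 167, 208, 215, 216, 216, 217, 217, 217, 217]
[np.float64(-29.45), np.float64(-29.22), np.float64(-29.44), np.float64(-29.56)] [np.float64(0.28), np.float64(0.38), np.float64(0.32), np.float64(0.34)]
[np.float64(185.1), np.float64(232.8), np.float64(185.6), np.float64(232.1)] [0.5058 0.1908]
80 294 322 [-28.  -47.5]
100 293 321 [-27.9 -47.4]
120 293 321 [-28.4 -48. ]
140 292 320 [-28.1 -47.9]
160 290 318 [-27.1 -47.1]
175 291 318 [-28.  -47.5]
-0.0375 -0.0358
-0.0375 0.0359
```

```bash
python3 - <<'E'
from h import *
o=arm.get_obs();e=np.array([np.cos(np.radians(-24.6)),np.sin(np.radians(-24.6))]);n=np.array([-e[1],e[0]])
g=np.array([.4757,-.1703]);rows(T_tool(o),pose([*(g+n*.042),.225],-24.6),6,.0876)
im=cv2.imread("pics/w2.png");T=np.load("pics/w2.npy");k=cv2.GaussianBlur(im,(3,3),0).max(2).astype(int)
a=np.radians(-29.4);C=np.array([.5058,.1908])
for u in(300,320,340):
    v0=30+np.diff(k[30:60,u]).argmax()+.5;v1=185+np.diff(k[185:215,u]).argmin()+.5
    P=onplane("wrist",[[u,v0],[u,v1]],.0165,T)[:,:2]-C;print(u,v0,v1,(P@[-np.sin(a),np.cos(a)]*1e3).round(1))
E
```

```text
[0.0046,-0.0025,0.0064,-0,0,0.42,0.0876],[0.0046,-0.0025,0.0064,-0,0,0.42,0.0876],[0.0046,-0.0026,0.0064,-0,0,0.42,0.0876],[0.0046,-0.0026,0.0064,-0,0,0.42,0.0876],[0.0046,-0.0026,0.0064,-0,0,0.42,0.0876],[0.0045,-0.0027,0.0064,-0,0,0.42,0.0876],
300 43.5 197.5 [-64.6  65.1]
320 43.5 198.5 [-64.7  65.7]
340 43.5 199.5 [-65.1  66.2]
```

>>> {"fn": "play_rows", "kwargs": {"increments": [[[0.0046,-0.0026,0.0064,0,0,0.42,0.0876],[0.0046,-0.0026,0.0064,0,0,0.42,0.0876],[0.0046,-0.0026,0.0064,0,0,0.42,0.0876],[0.0046,-0.0026,0.0064,0,0,0.42,0.0876],[0.0046,-0.0026,0.0064,0,0,0.42,0.0876],[0.0046,-0.0026,0.0064,0,0,0.42,0.0876],[0,0,0,0,0,0,0.0876],[0,0,0,0,0,0,0.0876]]]}}

```text
time: 6.3
eef_pos: [0.4935, -0.1322, 0.2247]
ee_rot: [-1.698, 2.643, -0.0]
contact_force: [0.1, -0.6, -0.6]
gripper_width: 0.995
grip_force: 0.0
```

```bash
python3 -c "
from h import *
o=grab('w4');print(o['time'],o['eef_pos'],o['qvel'].round(3))
rows(T_tool(o),pose([.4757,-.1703,.225],-24.6),5,.0876)"
```

```text
6.3 [ 0.49346417 -0.1321946   0.22473966] [ 0.004 -0.005 -0.001  0.001 -0.    -0.001]
[0.0084,0.0001,-0.0001,-0,0,0.01,0.0876],[0.0084,0.0001,-0.0001,-0,0,0.01,0.0876],[0.0084,0.0001,-0.0001,-0,0,0.01,0.0876],[0.0084,0.0001,-0.0001,-0,0,0.01,0.0876],[0.0084,0.0001,-0.0001,-0,0,0.01,0.0876],
```

View pics/w4.png

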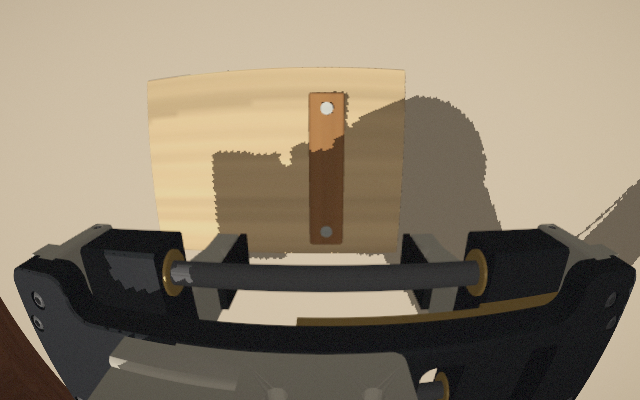

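The cleat now runs upright with screws at (326,108) and (326,232), centred between the fingers.

```bash
python3 - <<'E'
from h import *
T3,T4=np.load("pics/w3.npy"),np.load("pics/w4.npy")
def r(u,T):o,d=ray("wrist",u,T);return o,d[0]
a=tri([r((308.3,70),T3),r((326.5,108),T4)]);b=tri([r((304.3,174.3),T3),r((326,232),T4)]);print(a,b,(a+b)/2,np.degrees(np.arctan2(*(b-a)[:2][::-1]))-90)
E
```

```text
[ 0.46078163 -0.20309872  0.03029246] [ 0.49074912 -0.13763601  0.03302543] [ 0.47576538 -0.17036736  0.03165895] -24.597339604180917
```

>>> {"fn": "play_rows", "kwargs": {"increments": [[[0.014,0,0,0,0,0,0.0876],[0.014,0,0,0,0,0,0.0876],[0.014,0,0,0,0,0,0.0876],[0,0,0.01,0,0,0,0.0876],[0,0,0.01,0,0,0,0.0876],[0,0,0.007,0,0,0,0.0876],[0,0,0,0,0,0,0.0876],[0,0,0,0,0,0,0.0876]]]}}

```text
time: 7.35
eef_pos: [0.4762, -0.1702, 0.1976]
ee_rot: [1.699, -2.643, 0.0]
contact_force: [-0.1, -0.4, -0.3]
gripper_width: 1.003
grip_force: 0.0
```

The cleat top measures 31.7 mm high, with its centre at (0.4758, -0.1704) and yaw -24.6°. I'll descend and grip.

>>> {"fn": "play_rows", "kwargs": {"increments": [[[0,0,0.005,0,0,0,0.0876],[0,0,0.0045,0,0,0,0.0876],[0,0,0,0,0,0,0.01],[0,0,0,0,0,0,0.01],[0,0,0,0,0,0,0.01],[0,0,0,0,0,0,0.01],[0,0,0,0,0,0,0.01],[0,0,0,0,0,0,0.01]]], "newtons": 50}}

```text
time: 8.35
eef_pos: [0.4759, -0.1704, 0.1882]
ee_rot: [-1.698, 2.643, -0.0]
contact_force: [0.2, -0.5, -0.1]
gripper_width: 0.381
grip_force: 0.0
```

```bash
python3 -c "
from h import *
o=arm.get_obs();print(o['eef_pos'],o['ee_rot'].round(3),o['gripper_width'],o['grip_force'],o['contact_force'].round(2))"
```

```text
[ 0.47592253 -0.17036932  0.18818359] [-1.698  2.643 -0.   ] 0.3812130659132987 0.0 [ 0.24 -0.46 -0.15]
```

>>> {"fn": "play_rows", "kwargs": {"increments": [[[0,0,0,0,0,0,0.01],[0,0,0,0,0,0,0.01],[0,0,0,0,0,0,0.01],[0,0,0,0,0,0,0.01],[0,0,-0.005,0,0,0,0.01],[0,0,-0.015,0,0,0,0.01],[0,0,-0.02,0,0,0,0.01],[0,0,-0.02,0,0,0,0.01]]]}}

```text
time: 9.35
eef_pos: [0.476, -0.1704, 0.2497]
ee_rot: [-1.698, 2.643, -0.001]
contact_force: [-0.3, -0.4, -2.0]
gripper_width: 0.227
grip_force: 50.0
```

```bash
python3 - <<'E'
from h import *
o=grab('w5');print(o['time'],o['eef_pos'],o['gripper_width'],o['grip_force'],o['contact_force'].round(2))
import json
# back pose relative to tool from grasp: cleat top centre at tool (0,0,.188-.032)
G=pose([0,0,0],0);G[:3,3]=0
# frame
C=np.array([.5060,.1911]);yaw=-29.4;a=np.radians(yaw);F=np.eye(4);F[:3,:3]=R.from_euler("z",yaw,degrees=True).as_matrix();F[:3,3]=[*C,0]
def tool_for(xe,ze,pitch,dy=0): # tuck edge underside at frame (xe,dy,ze)
    M=F[:3,:3]@R.from_euler("y",pitch,degrees=True).as_matrix()
    edge=F[:3,3]+F[:3,:3]@[xe,dy,ze]
    cl=edge+M@np.array([-.127,0,0]);p=cl+M@[0,0,.1882]  # TCP above underside
    return pose(p,yaw,pitch)
np.set_printoptions(suppress=True)
A=tool_for(.055,.060,6);print(A[:3,3])
rows(T_tool(o),A,24,.01)
E
```

```text
9.35 [ 0.47599019 -0.17035737  0.24973113] 0.22703313099473285 49.99878644943237 [-0.33 -0.37 -1.99]
[0.46101747 0.21644635 0.26044414]
[-0.0144,0.0073,-0.0004,-0.25,-0.01,0.2,0.01],[-0.0144,0.0073,-0.0004,-0.25,-0.01,0.2,0.01],[-0.0143,0.0074,-0.0004,-0.25,-0.01,0.2,0.01],[-0.0143,0.0074,-0.0003,-0.25,-0.01,0.2,0.01],[-0.0143,0.0075,-0.0003,-0.25,-0.01,0.2,0.01],[-0.0143,0.0075,-0.0003,-0.25,-0.01,0.2,0.01],[-0.0142,0.0076,-0.0002,-0.25,-0.01,0.2,0.01],[-0.0142,0.0076,-0.0002,-0.25,-0.01,0.2,0.01],
[-0.0142,0.0077,-0.0002,-0.25,-0.01,0.2,0.01],[-0.0142,0.0077,-0.0001,-0.25,-0.01,0.2,0.01],[-0.0141,0.0078,-0.0001,-0.25,-0.01,0.2,0.01],[-0.0141,0.0078,-0.0001,-0.25,-0.01,0.2,0.01],[-0.0141,0.0079,-0,-0.25,-0.01,0.2,0.01],[-0.0141,0.0079,0,-0.25,-0.01,0.2,0.01],[-0.014,0.008,0.0001,-0.25,-0.01,0.2,0.01],[-0.014,0.008,0.0001,-0.25,-0.01,0.2,0.01],
[-0.014,0.0081,0.0001,-0.25,-0.01,0.2,0.01],[-0.0139,0.0081,0.0002,-0.25,-0.01,0.2,0.01],[-0.0139,0.0082,0.0002,-0.25,-0.01,0.2,0.01],[-0.0139,0.0082,0.0002,-0.25,-0.01,0.2,0.01],[-0.0139,0.0083,0.0003,-0.25,-0.01,0.2,0.01],[-0.0138,0.0083,0.0003,-0.25,-0.01,0.2,0.01],[-0.0138,0.0084,0.0004,-0.25,-0.01,0.2,0.01],[-0.0138,0.0084,0.0004,-0.25,-0.01,0.2,0.01],
```

View pics/w5.png

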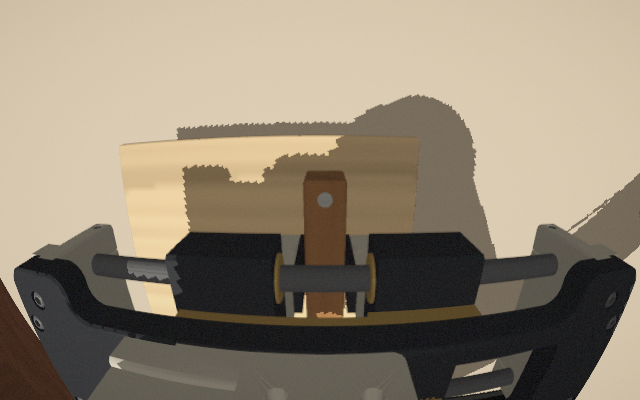

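The back is held off the bench (opening 20 mm, 50 N), with the plate's right edge at row ~137–145 and a cleat screw at (325,200). I'll carry it to the frame.

>>> {"fn": "play_rows", "kwargs": {"increments": [[[-0.0214,0.011,-0.0006,-0.38,0,0.3,0.01],[-0.0214,0.011,-0.0006,-0.38,0,0.3,0.01],[-0.0214,0.0112,-0.0005,-0.38,0,0.3,0.01],[-0.0214,0.0112,-0.0004,-0.38,0,0.3,0.01],[-0.0213,0.0114,-0.0003,-0.38,0,0.3,0.01],[-0.0213,0.0115,-0.0003,-0.38,0,0.3,0.01],[-0.0212,0.0116,-0.0002,-0.38,0,0.3,0.01],[-0.0212,0.0117,-0.0001,-0.38,0,0.3,0.01]]]}}

```text
time: 10.4
eef_pos: [0.4679, 0.0234, 0.2538]
ee_rot: [1.627, -2.654, -0.07]
contact_force: [-0.4, -0.0, -1.7]
gripper_width: 0.223
grip_force: 50.0
```

>>> {"fn": "play_rows", "kwargs": {"increments": [[[-0.0211,0.0118,0,-0.38,0,0.3,0.01],[-0.0211,0.0119,0,-0.38,0,0.3,0.01],[-0.021,0.012,0.0002,-0.38,0,0.3,0.01],[-0.021,0.0121,0.0002,-0.38,0,0.3,0.01],[-0.0209,0.0122,0.0003,-0.38,0,0.3,0.01],[-0.0209,0.0123,0.0004,-0.38,0,0.3,0.01],[-0.0208,0.0125,0.0005,-0.38,0,0.3,0.01],[-0.0207,0.0126,0.0006,-0.38,0,0.3,0.01]]]}}

```text
time: 11.4
eef_pos: [0.4607, 0.2175, 0.2584]
ee_rot: [1.555, -2.66, -0.138]
contact_force: [0.7, 0.5, -1.2]
gripper_width: 0.226
grip_force: 50.0
```

>>> {"fn": "play_rows", "kwargs": {"increments": [[[0,0,0,0,0,0,0.01],[0,0,0,0,0,0,0.01],[0,0,0,0,0,0,0.01],[0,0,0,0,0,0,0.01],[0,0,0,0,0,0,0.01],[0,0,0,0,0,0,0.01],[0,0,0,0,0,0,0.01],[0,0,0,0,0,0,0.01]]]}}

```text
time: 12.4
eef_pos: [0.4608, 0.2162, 0.2581]
ee_rot: [1.555, -2.66, -0.138]
contact_force: [0.8, 0.5, -1.5]
gripper_width: 0.22
grip_force: 50.0
```

```bash
cat > fr2.py <<'E'
from h import *
C=np.array([.5060,.1911]);yaw=-29.4;F=np.eye(4);F[:3,:3]=R.from_euler("z",yaw,degrees=True).as_matrix();F[:3,3]=[*C,0]
def tool_for(xe,ze,pitch,dy=0):
    M=F[:3,:3]@R.from_euler("y",pitch,degrees=True).as_matrix()
    return pose(F[:3,3]+F[:3,:3]@[xe,dy,ze]+M@[-.127,0,.1882],yaw,pitch)
def where(T): # nominal tuck edge in frame coords, mm, pitch, yaw error
    M=np.c_[-T[:3,1],-T[:3,0],-T[:3,2]];e=T[:3,3]-M@[-.127,0,.1882]
    D=F[:3,:3].T@M;return (F[:3,:3].T@(e-F[:3,3])*1e3).round(2),R.from_matrix(D).as_euler("ZYX",degrees=True).round(2)
E
python3 - <<'E'
from fr2 import *
o=grab('w6');T=T_tool(o);print(o['time'],o['eef_pos'],o['contact_force'].round(2),o['grip_force']);print(where(T))
for p,n in(((325,200),'w5'),):
    T5=np.load("pics/w5.npy");q=onplane("wrist",p,T5[2,3]-.1562,T5)[0];print((T5[:3,:3].T@(q-T5[:3,3])).round(4))
t=arm.camera("top");cv2.imwrite("pics/t6.png",cv2.resize(t[160:300,200:360,::-1],None,fx=4,fy=4));s=arm.camera("side");cv2.imwrite("pics/s6.png",s[:,:,::-1])
rows(T,tool_for(.066,.016,6),8,.01)
E
```

```text
12.4 [0.46080746 0.21622026 0.25810157] [ 0.79  0.52 -1.48] 49.99858260154724
(array([54.67, -1.09, 57.52]), array([ 0.02,  6.07, -0.25]))
[ 0.0358 -0.0006  0.1562]
[-0.0001,-0.0019,0.005,0.01,-0.03,0,0.01],[-0.0001,-0.0019,0.005,0.01,-0.03,0,0.01],[-0.0001,-0.0019,0.005,0.01,-0.03,0,0.01],[-0.0001,-0.0019,0.005,0.01,-0.03,0,0.01],[-0,-0.0019,0.005,0.01,-0.03,0,0.01],[-0,-0.0019,0.005,0.01,-0.03,0,0.01],[-0,-0.0019,0.005,0.01,-0.03,0,0.01],[-0,-0.0019,0.005,0.01,-0.03,0,0.01],
```

View pics/w6.png

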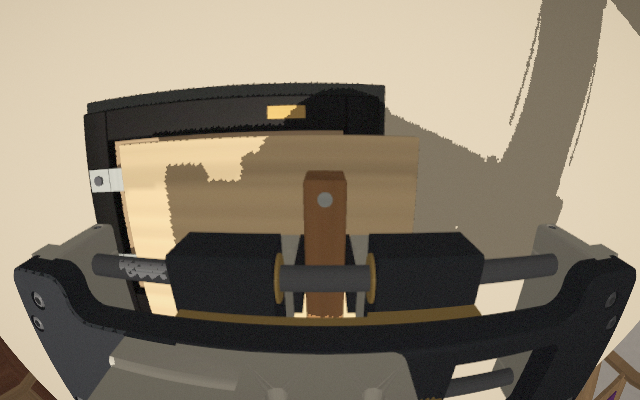

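The wrist view shows the back above the opening, its right edge (row ~140) parallel to the right rail and its tuck edge short of the clip at (105,180); the cleat screw is still at (325,200), so nothing slipped. I'll lower it to just above the pack.

>>> {"fn": "play_rows", "kwargs": {"increments": [[[-0.0001,-0.0025,0.0067,0,-0.04,0,0.01],[-0.0001,-0.0025,0.0067,0,-0.04,0,0.01],[-0.0001,-0.0025,0.0067,0,-0.04,0,0.01],[-0.0001,-0.0025,0.0067,0,-0.04,0,0.01],[-0.0001,-0.0025,0.0067,0,-0.04,0,0.01],[0,-0.0025,0.0066,0,-0.04,0,0.01],[0,0,0,0,0,0,0.01],[0,0,0,0,0,0,0.01]]]}}

```text
time: 13.55
eef_pos: [0.4704, 0.2114, 0.2167]
ee_rot: [1.557, -2.663, -0.141]
contact_force: [-0.2, -0.1, -2.5]
gripper_width: 0.225
grip_force: 50.0
```

```bash
python3 - <<'E'
from fr2 import *
o=grab('w7');T=T_tool(o);print(o['time'],o['contact_force'].round(2),o['grip_force'],where(T))
rows(T,tool_for(.066,.0135,6),2,.01)
rows(tool_for(.066,.0135,6),tool_for(.0895,.0128,6),8,.01)
s=arm.camera("side");cv2.imwrite("pics/s7.png",cv2.resize(s[160:240,210:350,::-1],None,fx=5,fy=5,interpolation=cv2.INTER_CUBIC))
E
```

```text
13.55 [-0.22 -0.09 -2.45] 49.99883472919464 (array([65.41,  0.17, 16.16]), array([ 0.03,  6.07, -0.01]))
[0.0001,-0.0003,0.0014,0.03,-0.01,0.01,0.01],[0.0001,-0.0003,0.0014,0.03,-0.01,0.01,0.01],
[-0,-0.0029,-0.0002,0,0,0,0.01],[0,-0.0029,-0.0002,0,0,0,0.01],[0,-0.0029,-0.0002,0,0,0,0.01],[0,-0.0029,-0.0002,0,0,0,0.01],[0,-0.0029,-0.0002,0,0,0,0.01],[0,-0.0029,-0.0002,0,0,0,0.01],[0,-0.0029,-0.0002,0,0,0,0.01],[0,-0.0029,-0.0002,0,0,0,0.01],
```

View pics/w7.png

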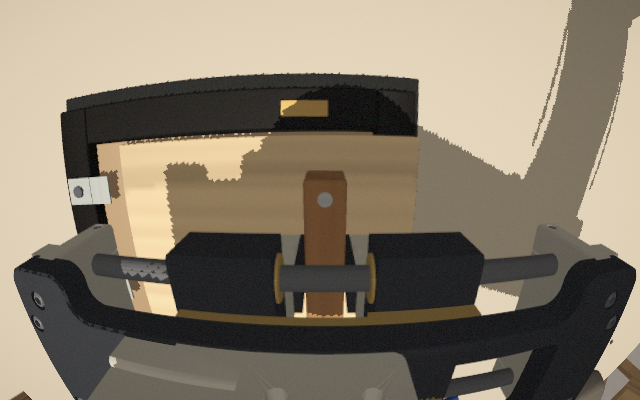

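```bash
python3 - <<'E'
from fr2 import *
im=cv2.imread("pics/w7.png");T=np.load("pics/w7.npy");print(F[:3,:3].T@((T@arm.calibration("wrist")["hand_eye"])[:3,3]-F[:3,3]))
for u in(130,160,190,220,260,320,360):
    print(u,[tuple(int(x) for x in im[v,u]) for v in range(128,148,1)] if u in(160,320) else "")
    g=im[:,u].max(1).astype(int);v=125+np.diff(g[125:150]).argmax()+.5
    q=F[:3,:3].T@(onplane("wrist",[u,v],.022,T)[0]-F[:3,3]);print(v,(q*1e3).round(1))
E
```

```text
[-0.04206203 -0.07420458  0.19669821]
130 
140.5 [ 57.3 -65.3  22. ]
160 [(41, 43, 46), (36, 42, 43), (39, 41, 47), (36, 38, 43), (42, 47, 50), (40, 45, 47), (27, 33, 36), (25, 27, 29), (22, 25, 28), (25, 26, 24), (54, 70, 88), (60, 82, 103), (66, 87, 108), (76, 104, 123), (135, 179, 204), (167, 213, 239), (166, 212, 239), (167, 212, 238), (165, 211, 237), (163, 209, 236)]
141.5 [ 36.3 -63.1  22. ]
190 
138.5 [ 16.8 -63.5  22. ]
220 
133.5 [ -1.5 -65.3  22. ]
260 
135.5 [-24.5 -63.1  22. ]
320 [(14, 13, 14), (24, 25, 24), (29, 32, 33), (44, 59, 73), (68, 91, 109), (70, 91, 111), (68, 94, 110), (81, 110, 130), (87, 120, 139), (90, 120, 141), (88, 119, 140), (89, 119, 139), (86, 115, 137), (85, 115, 136), (83, 115, 135), (83, 113, 135), (83, 114, 134), (85, 113, 134), (85, 116, 135), (85, 115, 134)]
130.5 [-58.3 -65.2  22. ]
360 
131.5 [-81.3 -64.7  22. ]
```

The gap to the right rail measures about 3 mm, with the back parallel to it and centred. I'll lower the last bit and slide.

>>> {"fn": "play_rows", "kwargs": {"increments": [[[0.0001,-0.0003,0.0013,0,0,0,0.01],[0,-0.0003,0.0013,0,0,0,0.01],[0,0,0,0,0,0,0.01],[0,0,0,0,0,0,0.01],[0,-0.003,-0.0002,0,0,0,0.01],[0,-0.003,-0.0003,0,0,0,0.01],[0,-0.003,-0.0002,0,0,0,0.01],[0,0,0,0,0,0,0.01]]]}}

```text
time: 14.65
eef_pos: [0.4786, 0.2065, 0.2137]
ee_rot: [1.556, -2.663, -0.141]
contact_force: [-0.5, -0.0, -2.1]
gripper_width: 0.224
grip_force: 50.0
```

```bash
python3 - <<'E'
from fr2 import *
o=arm.get_obs();T=T_tool(o);print(o['time'],o['contact_force'].round(2),where(T))
rows(T,tool_for(.0895,.0128,6),6,.01)
E
```

```text
14.65 [-0.45 -0.01 -2.14] (array([74.96, -0.09, 13.08]), array([ 0.  ,  6.07, -0.02]))
[-0,-0.0024,-0.0002,0.01,-0,0,0.01],[-0,-0.0024,-0.0002,0.01,-0,0,0.01],[-0,-0.0024,-0.0002,0.01,-0,0,0.01],[-0,-0.0024,-0.0002,0.01,-0,0,0.01],[-0,-0.0024,-0.0002,0.01,-0,0,0.01],[-0,-0.0024,-0.0002,0.01,-0,0,0.01],
```

>>> {"fn": "play_rows", "kwargs": {"increments": [[[0,-0.0024,-0.0002,0,0,0,0.01],[0,-0.0024,-0.0002,0,0,0,0.01],[0,-0.0024,-0.0002,0,0,0,0.01],[0,-0.0024,-0.0002,0,0,0,0.01],[0,-0.0024,-0.0002,0,0,0,0.01],[0,-0.0022,-0.0002,0,0,0,0.01],[0,0,0,0,0,0,0.01],[0,0,0,0,0,0,0.01]]]}}

```text
time: 15.65
eef_pos: [0.4908, 0.1996, 0.2134]
ee_rot: [1.557, -2.663, -0.141]
contact_force: [0.2, 0.7, -2.5]
gripper_width: 0.224
grip_force: 50.0
```

```bash
python3 - <<'E'
from fr2 import *
o=grab('w8');T=T_tool(o);print(o['time'],o['contact_force'].round(2),o['torque'].round(2),where(T))
# check clip tip vs w7 (bend shows as shift) and the plate's tuck edge
A=tool_for(.0892,.0128,6)
for a,b in((6,3.5),(3.5,1.2)):
    rows(T if a==6 else tool_for(.0892,.0125,a),tool_for(.0892,.0125,b),6,.01)
E
```

```text
15.65 [ 0.19  0.66 -2.5 ] [-0.13 -0.47  0.03] (array([ 8.891e+01, -5.000e-02,  1.282e+01]), array([ 0.02,  6.07, -0.02]))
[-0,0.0013,0.001,0.43,-0,0,0.01],[-0,0.0013,0.001,0.43,-0,0,0.01],[-0,0.0013,0.001,0.43,-0,0,0.01],[-0,0.0014,0.001,0.43,-0,0,0.01],[-0,0.0014,0.001,0.43,-0,0,0.01],[-0,0.0014,0.001,0.43,-0,0,0.01],
[0,0.0012,0.0009,0.38,-0,-0,0.01],[0,0.0012,0.0009,0.38,-0,-0,0.01],[0,0.0013,0.0009,0.38,-0,-0,0.01],[0,0.0013,0.0008,0.38,-0,-0,0.01],[0,0.0013,0.0008,0.38,-0,-0,0.01],[0,0.0013,0.0008,0.38,-0,-0,0.01],
```

View pics/w8.png

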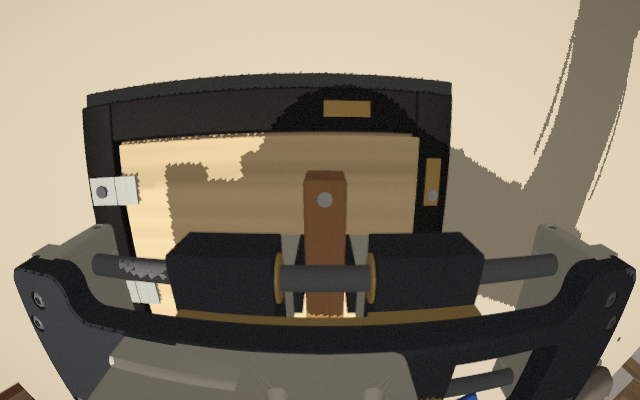

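The back's edge is now under both clips (right clip at (115,190), left clip at (143,290), both lying over the plywood). The near edge is inside the near rail, with a dark gap at column ~420. Next I rotate it down about the tucked edge.

>>> {"fn": "play_rows", "kwargs": {"increments": [[[0,0.0013,0.001,0.43,0,0,0.01],[0,0.0013,0.001,0.43,0,0,0.01],[0,0.0013,0.001,0.43,0,0,0.01],[0,0.0014,0.001,0.43,0,0,0.01],[0,0.0014,0.001,0.43,0,0,0.01],[0,0.0014,0.001,0.43,0,0,0.01],[0,0,0,0,0,0,0.01],[0,0,0,0,0,0,0.01]]]}}

```text
time: 16.7
eef_pos: [0.4833, 0.2039, 0.2082]
ee_rot: [1.57, -2.684, -0.082]
contact_force: [0.7, -0.1, -2.3]
gripper_width: 0.22
grip_force: 50.0
```

>>> {"fn": "play_rows", "kwargs": {"increments": [[[0,0.0012,0.0009,0.38,0,0,0.01],[0,0.0012,0.0009,0.38,0,0,0.01],[0,0.0013,0.0009,0.38,0,0,0.01],[0,0.0013,0.0008,0.38,0,0,0.01],[0,0.0013,0.0008,0.38,0,0,0.01],[0,0.0013,0.0008,0.38,0,0,0.01],[0,0,0,0,0,0,0.01],[0,0,0,0,0,0,0.01]]]}}

```text
time: 17.7
eef_pos: [0.4766, 0.2078, 0.2035]
ee_rot: [1.58, -2.703, -0.028]
contact_force: [-0.2, -1.6, 2.8]
gripper_width: 0.225
grip_force: 50.0
```

```bash
python3 - <<'E'
from fr2 import *
o=arm.get_obs();T=T_tool(o);print(o['time'],o['contact_force'].round(2),o['torque'].round(2),o['grip_force'],where(T))
rows(T,tool_for(.0892,.012,0),6,.01)
E
```

```text
17.7 [-0.2  -1.62  2.85] [-0.47 -0.25  0.01] 50.01068830490112 (array([89.23,  0.19, 12.7 ]), array([ 0.03,  1.21, -0.  ]))
[0,0.0007,0.0006,0.2,-0,0.01,0.01],[0,0.0007,0.0006,0.2,-0,0.01,0.01],[0,0.0007,0.0006,0.2,-0,0.01,0.01],[0,0.0007,0.0006,0.2,-0,0.01,0.01],[0,0.0007,0.0006,0.2,-0,0.01,0.01],[0,0.0007,0.0006,0.2,-0,0.01,0.01],
```

>>> {"fn": "play_rows", "kwargs": {"increments": [[[0,0.0007,0.0006,0.2,0,0,0.01],[0,0.0007,0.0006,0.2,0,0,0.01],[0,0.0007,0.0006,0.2,0,0,0.01],[0,0.0007,0.0006,0.2,0,0,0.01],[0,0.0007,0.0006,0.2,0,0,0.01],[0,0.0007,0.0006,0.2,0,0,0.01],[0,0,0,0,0,0,0.01],[0,0,0,0,0,0,0.01]]]}}

```text
time: 18.7
eef_pos: [0.473, 0.2098, 0.2002]
ee_rot: [-1.586, 2.712, -0.0]
contact_force: [0.6, -3.9, 7.6]
gripper_width: 0.225
grip_force: 50.0
```

```bash
python3 - <<'E'
from fr2 import *
o=grab('w9');T=T_tool(o);print(o['time'],o['contact_force'].round(2),o['torque'].round(2),o['grip_force'],where(T))
E
```

```text
18.7 [ 0.6  -3.88  7.56] [-1.08 -0.57  0.01] 50.00461041927338 (array([89.14,  0.23, 12.06]), array([ 0.04, -0.02,  0.01]))
```

>>> {"fn": "play_rows", "kwargs": {"increments": [[[0.0001,0,0.0003,0,0,0,0.01],[0.0001,0,0.0003,0,0,0,0.01],[0,0,0.0003,0,0,0,0.01],[0,0,0.0003,0,0,0,0.01],[0,0,0,0,0,0,0.01],[0,0,0,0,0,0,0.01],[0,0,0,0,0,0,0.01],[0,0,0,0,0,0,0.01]]]}}

```text
time: 19.75
eef_pos: [0.4729, 0.2098, 0.1998]
ee_rot: [-1.586, 2.711, -0.0]
contact_force: [-2.2, -3.6, 17.0]
gripper_width: 0.221
grip_force: 50.0
```

```bash
python3 - <<'E'
from fr2 import *
o=grab('w10');T=T_tool(o);print(o['time'],o['contact_force'].round(2),o['torque'].round(2),o['grip_force'],where(T))
E
```

```text
19.75 [-2.19 -3.65 16.96] [-1.17  0.67 -0.02] 50.00569045543671 (array([89.11,  0.31, 11.7 ]), array([ 0.06, -0.04,  0.04]))
```

```bash
python3 - <<'E'
from fr2 import *
for n in("w7","w10"):
    im=cv2.imread(f"pics/{n}.png");T=np.load(f"pics/{n}.npy");w=((im.min(2)>150)&(np.ptp(im,axis=2)<35)).astype(np.uint8);w[:,:50]=0;w[225:]=0;w[:160]=0;w[:,180:]=0
    q=max(cv2.findContours(w,0,1)[0],key=cv2.contourArea)[:,0].astype(float);e=q[q[:,0]>q[:,0].max()-3]
    p=[q[:,0].max()+.5,(e[:,1].min()+e[:,1].max())/2];print(n,p,(F[:3,:3].T@(onplane("wrist",p,.0235,T)[0]-F[:3,3])*1e3).round(1))
im=cv2.imread("pics/w10.png");T=np.load("pics/w10.npy")
for v in(155,175,195,215):
    g=im[v].max(1).astype(int);k=np.diff(g[395:435]);u=395+k.argmin()+.5
    print(v,u,(F[:3,:3].T@(onplane("wrist",[u,v],.018,T)[0]-F[:3,3])*1e3).round(1))
E
```

```text
w7 [np.float64(110.5), np.float64(195.0)] [ 76.4 -32.3  23.5]
w10 [np.float64(134.5), np.float64(195.5)] [ 76.6 -32.6  23.5]
155 418.5 [-87.8 -53.8  18. ]
175 416.5 [-87.4 -42.7  18. ]
195 415.5 [-87.7 -31.4  18. ]
215 413.5 [-87.5 -19.7  18. ]
```

```bash
python3 -c "
from plant import arm
print(arm.job_done())"
```

```text
the job is handed in; nothing more can be done
None
```

The job is handed in at about 20 s: the back's edge is tucked under both clips and pressed flat with about 18 N, cleat still gripped. The right clip measured unbent; the left I saw lying over the plywood after the slide but did not measure.

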